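# Snap the steel shoe horn into its clip rail

### The job

Put the stainless steel shoe horn away in the white clip rail: lay its rod handle across both black clips, either way round, with the black sleeve midway between them, and press it straight down until both clips snap over the rod and it sits fully home, then let go. Leave the blue plastic shoe horn and the white ring dish where they lie.

Things in the scene. Friction and masses are not known exactly. Their poses are not given: they have to be found in the camera images.
- horn_steel: Stainless steel shoe horn, 0.18 kg, loose, 305 mm long: 18 mm round rod with a black sleeve (40 x 19 mm), a 36 mm ball at one end, a thin 42 mm wide blade at the other. Origin: on the rod's axis, mid-sleeve (grip here, balanced), 18 mm above the shelf as it lies. x runs along the rod to the blade: bare rod x -77 to +70 mm, ball -95, blade to +191; z up, ball and blade reach 18 mm below the axis.
- rail_seat (a point): Rod axis when home, midway between the two black clips of the fixed white rail (base 150x70x8 mm), 50 mm above the shelf. x along rail, z up. Clips 12 mm long at x = -42 and +42, 54 mm wide, tops 26 mm above the point; 40 mm flared mouths meet the rod 17 mm up and guide it if 8 mm off; lips 9 mm up. Sprung jaws resist with about 10 N in all, then the force drops as the rod snaps home on its saddles.
- horn_blue: Blue plastic shoe horn of the same shape, size and axes as the steel one, also with a black sleeve; loose. Not to be used: leave it where it lies.
- ring_dish: White ceramic ring dish with two gold rings in it, round, 94 mm across and 22 mm high, loose; origin at the centre of its underside. Leave it where it lies.
There are look-alikes about, which are no part of the job. Of the things that look like the part that bears rail_seat, the smallest one is meant.

How it is judged:
On the way:
1. the gripper, touching the steel shoe horn, brings its rod down into the mouths of the clips (not dropped in) (contact force between the fingers and horn_steel above 0.5 N and horizontal distance between horn_steel and rail_seat below 0.03 m and z of horn_steel in the frame of rail_seat between 0.005 and 0.035 m), for 0.03 s.
At the end, for the whole second after the job is handed in: The steel shoe horn's rod lies home in both clips: its sleeve's middle within 4 mm in height (5 mm below), 10 mm across and 20 mm along of the rail's seat point, rod within 0.1 rad of the rail's direction, at rest; the blue shoe horn and the ring dish are within 30 mm of where they were (z of horn_steel in the frame of rail_seat between -0.005 and 0.004 m and x of horn_steel in the frame of rail_seat between -0.02 and 0.02 m and y of horn_steel in the frame of rail_seat between -0.01 and 0.01 m and angle between the x axis of horn_steel and the x axis of rail_seat, either way round below 0.1 rad and linear speed of horn_steel below 0.02 m/s and angular speed of horn_steel below 0.3 rad/s and distance of each of horn_blue, ring_dish from where it was at the start of the episode below 0.03 m); the robot touches nothing.
It fails at once if the blue shoe horn is shifted by more than 30 mm (distance of horn_blue from where it was at the start of the episode above 0.03 m).
It fails at once if the ring dish is shifted by more than 30 mm (distance of ring_dish from where it was at the start of the episode above 0.03 m).
It also fails if it takes over 43 s, if anything falls off the work surface, if the arm or the gripper's body presses on something with over 40 N, if the wrist force passes 120 N, or if a joint passes its speed limit or range.

### The arm

A 7-joint arm with a two-finger parallel gripper is mounted at the origin on the work surface. World frame = base frame: x ahead of the robot, y to its left, z up, the work surface at z = 0. Lengths are in m, angles in rad, forces in N, time in s.
With the tool pointing down it reaches from about 0.4 to 0.925 m from the base axis. Payload 4.1 kg.
Tool frame: the origin (TCP) lies at the very end of the fingers, on their centre line; the grasp point (between the pads) lies behind it (env.pinch_z is the z of the grasp point in the tool frame, in m); z points along the fingers, y is the line along which they close (so a half turn about z gives the same grasp; the last joint's range is limited). The gripper opens to 85 mm and grips with 20 to 120 N. Pads are 22 mm wide; open, the fingers measure 114 mm over their backs; the gripper's body (76 mm by 85 mm) begins 54 mm behind the grasp point. The pads swing forward as they close: fully open they stand 13 mm farther back than shut.
Start: joints at [-1.261, 0.398, 0.045, 1.537, -0.019, 1.207, -0.051], TCP at [0.258, 0.596, 0.198] pointing down, gripper open.
Joint ranges: [-2.82, 2.82], [-0.49, 2.23], [-1.37, 1.46], [0, 2.46], [-1.36, 4.5], [0.23, 2], [-2.94, 2.94]. Speed limits (rad/s): [2.57, 2.57, 3.14, 3.14, 3.14, 3.14, 3.14].

### API

Orientations are given as a 3x3 rotation matrix whose columns are the frame's x, y, z axes.
In Python, from plant import env, grab_frame, get_calibration, nets gives the robot as it stands.
- The arm moves only by the tool carry_out, never from a script. Its argument "targets" is a list that holds one entry, the list of rows, each a list of 5 numbers: the shift along the world's x, y, z in m, then the turn about the world's z in degrees, then the closure in counts, from 0 (fully open) to 255 (shut). In form: [[[tx, ty, tz, spin, gripper], ...]]. A call has 1 to 20 rows; each row is the pose to reach, as a shift and turn from the pose commanded when the call began; what a row does not reach only later rows make up. A row lasts 1/8 s, in which the tool goes at most 62.5 mm and 10.7 degrees, less where a joint would pass 70% of its speed; a pose out of reach is approached as far as the arm can. A call with a gripper value outside its range is refused whole. The fingers move at their own pace and stop on an object; "force" is the grip in N (left out, the last holds). Time passes only in rows, so rows that repeat a pose let the fingers close. It gives the time, the measured TCP pose, the force, the opening and the grip force at its end, in the units of the state.
- env.state(): the state, without advancing time (a new reading comes with each control period).
- grab_frame(name): name is "scene" or "top" or "wrist"; returns the picture (400x640x3 uint8, blue, green, red); there is no depth.
- get_calibration(name): a dict with "fx", "fy", "cx", "cy" (pixels), "dist_coeffs" ([k1, k2, p1, p2, k3] as OpenCV has them; the pictures are not rectified), "R" (3x3) and "t" (3): a world point X has camera coordinates R X + t. Camera axes: x right, y down, z forward; pixel columns grow to the right and rows downward; lengths in m; the calibration is good to about 2 mm. A picture is of the moment at which its call begins: read the wrist's pose just before it. get_calibration takes no time and is no camera call; for the wrist camera it gives the pose at the moment of the call.
- env.finish_job(): hands the job in; it is judged then, once.
Trained networks look in the newest picture that a camera, given by its name, has taken for a name from the list of things; names that differ only in an ending like _2 or _b are one class to them, and where a whole thing is asked for, a point or a joint stands for the part that bears it (a point fixed in the world has none). Each returns a list of dicts, best first, with "confidence" (0 to 1); they miss things now and then, are a little off and sometimes report something else, mostly with a low value. They report only what shows in the picture. A call takes as long as a camera call. They do not tell look-alikes from the thing itself.
- nets.masks_of(camera, thing): "mask" (400x640 bool, what is visible of it).
- nets.tip_of(camera, thing): "point" ([x, y, z] in m, in world coordinates, good to about 4 mm: a listed point, or the origin of a listed thing).
The state is a dict: "t": time; "qpos": joint angles; "dq": joint speeds; "effort": joint torques, N m; "eef_pos": TCP position; "tool_rot": TCP orientation; "force": force on the tool from outside, world axes, zero at the start; "wrist_torque": the same for the moment, N m; "gripper_width": finger opening in m; "grasp_force": force on a finger pad.
Only numpy, scipy, OpenCV 4.12 (cv2) and the standard library are available. Lean on these libraries where they do the work, as an engineer would, in place of code of your own. Each camera call takes 0.05 s, during which the arm holds its last target. There are 200 camera calls.

## Working session

There is one attempt and no reset: what is moved stays moved. The work goes in short steps, Python scripts to look and compute and a tool call to move; the robot and the scene stay as the last step left them, time stands still between calls to the robot, and variables do not carry over. Pictures are saved under pics/ and viewed, at most 12 in all, crops included, and the job is handed in when it is done.

Besides the shell and the picture viewer there is one more tool, called after "Request:" by a JSON object that holds its "method" and its "body". carry_out: Moves the arm, as the interface text tells. Its arguments: {"type":"object","properties":{"targets":{"type":"array"},"force":{"type":"number"}},"required":["targets"]}

```bash
mkdir -p pics; python3 - <<'E'
from plant import env, grab_frame, get_calibration, nets
import cv2, numpy as np
s=env.state();print(s['t'],s['eef_pos'],s['tool_rot'],env.pinch_z,s['gripper_width'])
for c in ['top','scene']:
    im=grab_frame(c);cv2.imwrite(f'pics/{c}0.png',im)
    for th in ['horn_steel','rail_seat','horn_blue','ring_dish']:
        print(c,th,[(np.round(d['point'],3),round(d['confidence'],2)) for d in nets.tip_of(c,th)])
E
```

```text
0.0 [0.25807672 0.5958051  0.19646708] [[-9.17667569e-01  3.97348509e-01 -6.28837382e-04]
 [ 3.97348977e-01  9.17665733e-01 -1.84228537e-03]
 [-1.54966829e-04 -1.94047343e-03 -9.99998105e-01]] -0.0187 0.08518452185512676
top horn_steel [(array([0.483, 0.261, 0.017]), 0.72)]
top rail_seat [(array([0.243, 0.366, 0.077]), 0.58)]
top horn_blue [(array([ 0.473, -0.266,  0.018]), 0.63)]
top ring_dish [(array([ 0.706, -0.02 , -0.001]), 0.56)]
scene horn_steel [(array([0.484, 0.266, 0.02 ]), 0.66)]
scene rail_seat [(array([0.246, 0.36 , 0.072]), 0.9), (array([ 0.185, -0.328,  0.067]), 0.73), (array([0.547, 0.047, 0.053]), 0.58)]
scene horn_blue [(array([ 0.469, -0.267,  0.02 ]), 0.88)]
scene ring_dish [(array([ 0.707, -0.015, -0.002]), 0.86)]
```

View pics/top0.png

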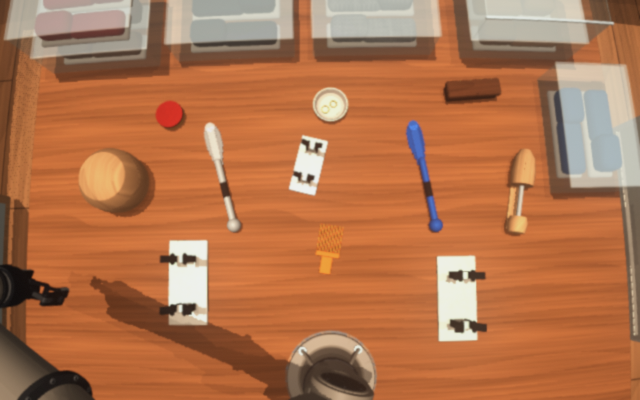

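View pics/scene0.png

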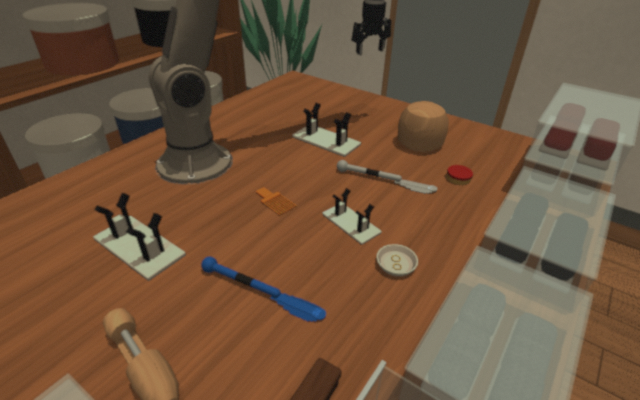

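The pictures show the steel horn at top image (234,225)→(211,125), with its blade up-left. The smallest rail is the centre one, with clips at (312,147) and (304,181) and the dish beyond it at (330,105). I'll lay the horn with its blade toward the robot, clear of the dish.

```bash
cat > h.py <<'E'
from plant import env, grab_frame, get_calibration, nets
import cv2, numpy as np
def back(c,pts,z,cal=None):
    k=cal or get_calibration(c); K=np.array([[k['fx'],0,k['cx']],[0,k['fy'],k['cy']],[0,0,1]])
    u=cv2.undistortPoints(np.float64(pts).reshape(-1,1,2),K,np.float64(k['dist_coeffs'])).reshape(-1,2)
    R=np.array(k['R']);t=np.array(k['t']).ravel(); C=-R.T@t
    d=np.c_[u,np.ones(len(u))]@R
    return C+d*((z-C[2])/d[:,2])[:,None]
def axis(c,mask,z,cal=None):
    v,u=np.nonzero(mask); P=back(c,np.c_[u,v],z,cal)[:,:2]
    vx,vy,x,y=cv2.fitLine(P.astype(np.float32),cv2.DIST_HUBER,0,.01,.01).ravel()
    s=(P-[x,y])@[vx,vy]
    return np.round([x,y,np.degrees(np.arctan2(vy,vx)),*(np.array([x,y])+s.min()*np.array([vx,vy])),*(np.array([x,y])+s.max()*np.array([vx,vy]))],4)
E
python3 - <<'E'
from h import *
grab_frame('top')
for th,z in [('horn_steel',.015),('rail_seat',.008)]:
    for m in nets.masks_of('top',th): print(th,m['confidence'],axis('top',m['mask'],z))
print(back('top',[(234,225),(211,125)],.018),back('top',[(306,135),(328,140),(312,195),(290,190)],.008))
print(back('top',[(312,147),(304,181)],.06))
s=env.state();k=get_calibration('wrist');R=np.array(k['R']);C=-R.T@np.array(k['t']).ravel()
print('wristcam in tool',np.array(s['tool_rot']).T@(C-s['eef_pos']),k['fx'],np.array(s['tool_rot']).T@R.T)
E
```

```text
horn_steel 0.56 [ 0.5357  0.2754 13.7292  0.376   0.2364  0.6687  0.3079]
rail_seat 0.86 [  0.5466   0.0444 -15.9806   0.4764   0.0646   0.6188   0.0238]
rail_seat 0.79 [ 0.2464  0.3648 -0.9925  0.1378  0.3666  0.3563  0.3628]
rail_seat 0.72 [ 0.1892 -0.3326 -0.3983  0.0821 -0.3318  0.2984 -0.3333]
[[0.39206502 0.23822486 0.018     ]
 [0.66123913 0.30125076 0.018     ]] [[ 0.62845729  0.04773134  0.008     ]
 [ 0.61316435 -0.01050391  0.008     ]
 [ 0.46638764  0.03550255  0.008     ]
 [ 0.48107824  0.09272878  0.008     ]]
[[0.58143309 0.03202887 0.06      ]
 [0.49465816 0.05404408 0.06      ]]
wristcam in tool [ 7.08673248e-02  1.23534160e-04 -1.76164006e-01] 319.566798456104 [[ 6.68357750e-04 -9.59039873e-01 -2.83270322e-01]
 [ 9.99999552e-01  4.51157266e-04  8.31995536e-04]
 [-6.70117429e-04 -2.83270752e-01  9.59039745e-01]]
```

Request:
{"method": "carry_out", "body": {"targets": [[[0.03,-0.04,0,-10,0],[0.06,-0.08,0,-20,0],[0.09,-0.12,0,-30,0],[0.11,-0.16,0,-40,0],[0.13,-0.2,0,-50,0],[0.15,-0.23,0,-60,0],[0.17,-0.26,0,-70,0],[0.19,-0.29,0,-80,0],[0.21,-0.31,0,-90,0],[0.226,-0.333,0,-100,0],[0.226,-0.333,0,-110,0],[0.226,-0.333,0,-120,0],[0.226,-0.333,0,-130,0],[0.226,-0.333,0,-138,0],[0.226,-0.333,0,-143,0],[0.226,-0.333,0,-143,0],[0.226,-0.333,0,-143,0]]], "force": 60}}

```text
t: 2.78
eef_pos: [0.4843, 0.2636, 0.1976]
tool_rot: [[0.972, 0.236, 0.0], [0.236, -0.972, 0.0], [0.0, -0.0, -1.0]]
force: [1.0, -0.3, 0.4]
gripper_width: 0.0855
grasp_force: 0.0
```

```bash
cat > look.py <<'E'
from h import *
import sys
s=env.state();k=get_calibration('wrist');im=grab_frame('wrist');cv2.imwrite(sys.argv[1],im)
T=np.array(s['tool_rot']);print(s['t'],np.round(s['eef_pos'],4),'yaw y',np.degrees(np.arctan2(T[1,1],T[0,1])),s['qpos'],s['gripper_width'],s['grasp_force'],s['force'])
for th,z in [('horn_steel',.018),('rail_seat',.008)]:
    for m in nets.masks_of('wrist',th): print(th,m['confidence'],axis('wrist',m['mask'],z,k))
    print([(np.round(d['point'],4),d['confidence']) for d in nets.tip_of('wrist',th)])
E
python3 look.py pics/w1.png
```

```text
2.775 [0.4843 0.2636 0.1976] yaw y -76.3417236949352 [-1.08718863  0.2605649   0.61597965  1.7872841  -0.16418297  1.14509536
 -1.75141811] 0.08552257241381463 0.0 [ 1.03109027 -0.29036271  0.38385934]
horn_steel 0.62 [ 0.5492  0.279  14.2526  0.3727  0.2341  0.6535  0.3055]
[(array([0.4834, 0.2625, 0.0203]), 0.88)]
rail_seat 0.85 [ 5.50700e-01  3.80000e-02 -1.90725e+01  4.73100e-01  6.48000e-02
  6.17400e-01  1.49000e-02]
rail_seat 0.65 [ 0.2919  0.3337 13.0392  0.1836  0.3087  0.3716  0.3522]
[(array([0.5461, 0.0405, 0.0478]), 0.8)]
```

View pics/w1.png

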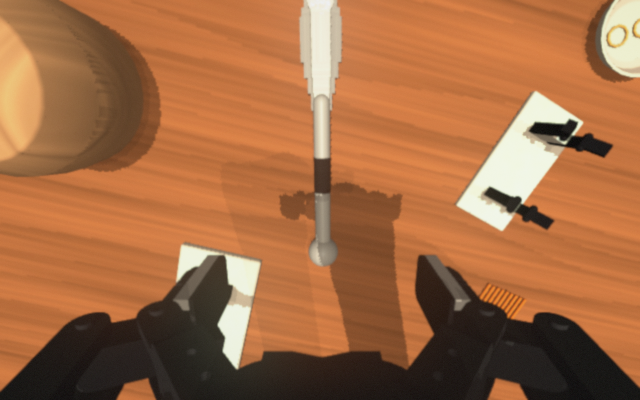

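The sleeve shows at (322,175), centred in the fingers' plane. The rail corners are about (535,92), (583,122), (503,230) and (457,205).

```bash
python3 - <<'E'
from h import *
print(back('wrist',[(321.5,157),(322,193),(321,110),(323,240)],.018))
P=back('wrist',[(535,92),(583,122),(503,230),(457,205)],.008)
print(P,P.mean(0)); 
for a,b in((3,0),(2,1)): d=P[b]-P[a];print(np.degrees(np.arctan2(d[1],d[0])),np.linalg.norm(d))
E
```

```text
[[0.50341559 0.26751181 0.018     ]
 [0.4631667  0.25714857 0.018     ]
 [0.55233614 0.27993852 0.018     ]
 [0.40654154 0.24213675 0.018     ]]
[[ 0.62597143  0.05799781  0.008     ]
 [ 0.60945467 -0.0078655   0.008     ]
 [ 0.46737467  0.02909412  0.008     ]
 [ 0.48432382  0.09564239  0.008     ]] [0.54678115 0.0437172  0.008     ]
-14.883025768930747 0.14656452642391615
-14.58132638592309 0.14680851145200732
```

Request:
{"method": "carry_out", "body": {"targets": [[[-0.001,-0.0015,-0.05,0.8,0],[-0.001,-0.0015,-0.1,0.8,0],[-0.001,-0.0015,-0.14,0.8,0],[-0.001,-0.0015,-0.17,0.8,0],[-0.001,-0.0015,-0.185,0.8,0],[-0.001,-0.0015,-0.192,0.8,0],[-0.001,-0.0015,-0.192,0.8,0],[-0.001,-0.0015,-0.192,0.8,255],[-0.001,-0.0015,-0.192,0.8,255],[-0.001,-0.0015,-0.192,0.8,255],[-0.001,-0.0015,-0.192,0.8,255],[-0.001,-0.0015,-0.192,0.8,255],[-0.001,-0.0015,-0.192,0.8,255],[-0.001,-0.0015,-0.192,0.8,255]]], "force": 80}}

```text
t: 4.78
eef_pos: [0.4833, 0.262, 0.0055]
tool_rot: [[0.969, 0.248, -0.0], [0.248, -0.969, -0.0], [-0.0, 0.0, -1.0]]
force: [-0.0, 0.5, 0.2]
gripper_width: 0.0
grasp_force: 0.0
```

The gripper shut on nothing, so I'll look.

```bash
python3 look.py pics/w2.png; python3 -c "
from h import *
cv2.imwrite('pics/s2.png',grab_frame('scene')[100:300,250:550].repeat(2,0).repeat(2,1))"
```

```text
4.775 [0.4833 0.262  0.0055] yaw y -75.61783821264487 [-0.97734926  0.50169498  0.51066631  1.96339816 -0.34696116  0.76264687
 -1.58480638] 4.959375900075687e-05 0.0 [-0.04717478  0.50225002  0.17120689]
horn_steel 0.9 [ 0.5521  0.2798 14.3578  0.4103  0.2435  0.5992  0.2918]
[(array([0.482 , 0.2589, 0.0178]), 0.62)]
rail_seat 0.98 [ 0.5078  0.0818 31.1675  0.4634  0.0549  0.537   0.0995]
rail_seat 0.93 [  0.3517   0.4023 -48.9722   0.3398   0.4159   0.3663   0.3854]
[]
```

View pics/w2.png

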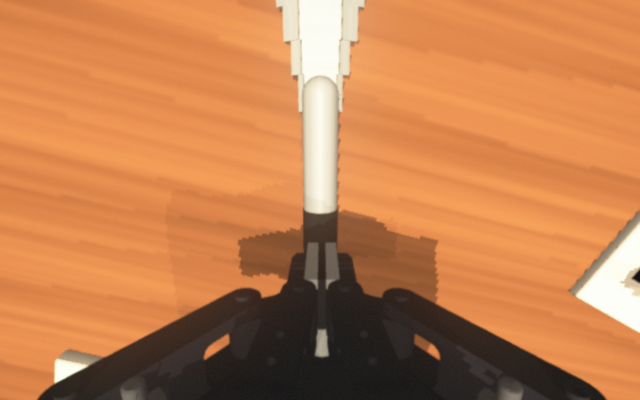

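View pics/s2.png

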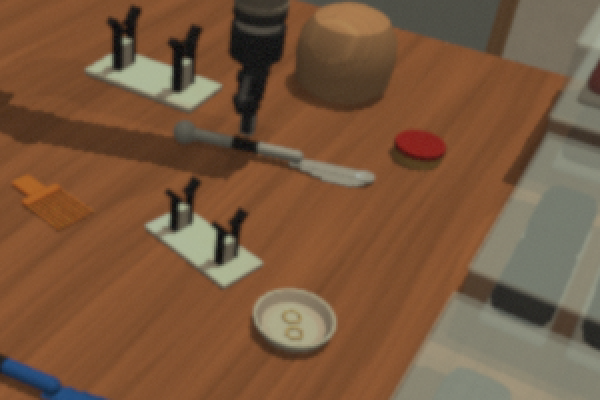

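The closed fingertips sit at wrist (321,243), above the sleeve, with the tip in the scene at about (374,165). I'll check where the reported TCP should project.

```bash
python3 - <<'E'
from h import *
s=env.state()
p=np.array(s['eef_pos'])
for c in('wrist','scene'):
    k=get_calibration(c);K=np.array([[k['fx'],0,k['cx']],[0,k['fy'],k['cy']],[0,0,1]])
    P=np.array([p+[0,0,d] for d in(0,.01,.02,.03,.04,.05)])
    print(c,cv2.projectPoints(P,cv2.Rodrigues(np.array(k['R']))[0],np.float64(k['t']),K,np.float64(k['dist_coeffs']))[0].reshape(-1,2).round(1).tolist())
print(env.pinch_z,s['grasp_force'],s['gripper_width'])
for c in('scene','top'):
  grab_frame(c);print([np.round(d['point'],4) for d in nets.tip_of(c,'horn_steel')])
E
```

```text
wrist [[320.4, 235.3], [320.4, 242.1], [320.3, 249.7], [320.2, 258.2], [320.2, 267.8], [320.1, 278.7]]
scene [[371.9, 176.0], [372.2, 173.3], [372.5, 170.4], [372.8, 167.6], [373.1, 164.7], [373.5, 161.8]]
-0.0187 0.0 -0.00010080056641639615
[array([0.4861, 0.2649, 0.0203])]
[array([0.4828, 0.2609, 0.0148])]
```

```bash
python3 - <<'E'
from h import *
s=env.state();im=cv2.imread('pics/w2.png')
k=get_calibration('wrist');K=np.array([[k['fx'],0,k['cx']],[0,k['fy'],k['cy']],[0,0,1]])
a=np.radians(14.4);u=np.array([np.cos(a),np.sin(a),0]);n=np.array([-u[1],u[0],0])
o=np.array([.4833,.2623,.018])
P=np.array([o+u*x+n*y for x,y in((.02,0),(.045,.009),(.045,-.009),(.07,0))])
for dz in (0,.01,.02,.03,.04):
  print(dz,cv2.projectPoints(P-[0,0,dz],cv2.Rodrigues(np.array(k['R']))[0],np.float64(k['t']),K,np.float64(k['dist_coeffs']))[0].reshape(-1,2).round(0).tolist())
R=np.array(k['R']);print('cam',-R.T@np.array(k['t']).ravel())
c=cv2.resize(im[180:380,220:420],(600,600),interpolation=cv2.INTER_CUBIC);cv2.imwrite('pics/w2c.png',c)
E
```

```text
0 [[320.0, 210.0], [302.0, 164.0], [337.0, 164.0], [320.0, 113.0]]
0.01 [[320.0, 204.0], [303.0, 160.0], [336.0, 160.0], [320.0, 113.0]]
0.02 [[320.0, 199.0], [304.0, 158.0], [336.0, 158.0], [320.0, 113.0]]
0.03 [[320.0, 195.0], [305.0, 155.0], [335.0, 155.0], [320.0, 112.0]]
0.04 [[320.0, 191.0], [306.0, 153.0], [334.0, 153.0], [320.0, 112.0]]
cam [0.5543848  0.27954631 0.18171743]
```

View pics/w2c.png

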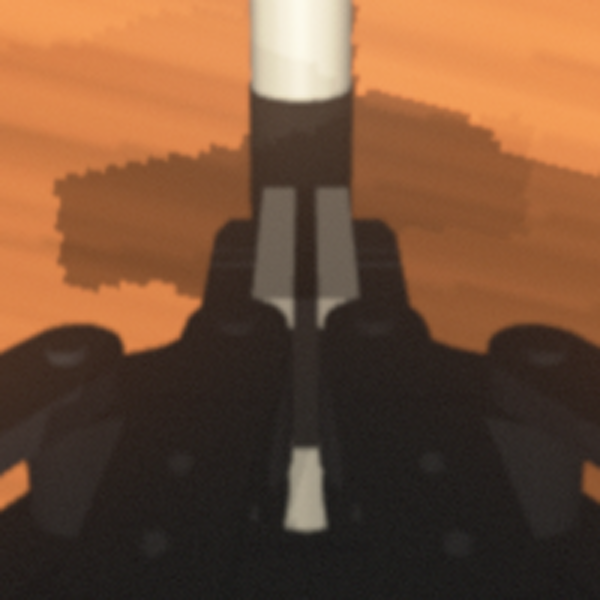

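The wrist calibration matches the horn exactly. The shut fingertips appear about 30 mm above the reported TCP, so I'll find the real tip height by a gentle touch on the sleeve top (z 0.0275).

Request:
{"method": "carry_out", "body": {"targets": [[[0,0,-0.002,0,255],[0,0,-0.004,0,255],[0,0,-0.004,0,255]]]}}

```text
t: 5.65
eef_pos: [0.4832, 0.2618, 0.0013]
tool_rot: [[0.969, 0.248, -0.0], [0.248, -0.969, -0.0], [-0.0, 0.0, -1.0]]
force: [-0.0, -0.3, -0.2]
gripper_width: 0.0002
grasp_force: 0.0
```

Request:
{"method": "carry_out", "body": {"targets": [[[0,0,-0.002,0,255],[0,0,-0.003,0,255],[0,0,-0.003,0,255]]]}}

```text
t: 6.02
eef_pos: [0.4833, 0.2619, -0.0016]
tool_rot: [[0.969, 0.248, -0.0], [0.248, -0.969, -0.0], [-0.0, 0.0, -1.0]]
force: [0.6, 0.0, 0.4]
gripper_width: -0.0002
grasp_force: 0.0
```

Request:
{"method": "carry_out", "body": {"targets": [[[0,0,-0.002,0,255],[0,0,-0.003,0,255],[0,0,-0.003,0,255]]]}}

```text
t: 6.4
eef_pos: [0.4833, 0.2619, -0.0046]
tool_rot: [[0.969, 0.248, -0.0], [0.248, -0.969, -0.0], [-0.0, 0.0, -1.0]]
force: [-0.2, -0.5, -0.3]
gripper_width: 0.0002
grasp_force: 0.0
```

Request:
{"method": "carry_out", "body": {"targets": [[[0,0,-0.002,0,255],[0,0,-0.002,0,255]]]}}

```text
t: 6.65
eef_pos: [0.4833, 0.2619, -0.0066]
tool_rot: [[0.969, 0.248, -0.0], [0.248, -0.969, -0.0], [-0.0, 0.0, -1.0]]
force: [-0.0, 0.4, 0.1]
gripper_width: -0.0
grasp_force: 0.0
```

Request:
{"method": "carry_out", "body": {"targets": [[[0,0,-0.002,0,255],[0,0,-0.002,0,255]]]}}

```text
t: 6.9
eef_pos: [0.4835, 0.2621, -0.0072]
tool_rot: [[0.969, 0.248, -0.001], [0.248, -0.969, 0.001], [-0.0, -0.001, -1.0]]
force: [-3.0, -2.2, 11.1]
gripper_width: -0.0003
grasp_force: 5.4
```

```bash
python3 -c "
from h import *
a=grab_frame('scene')[110:210,310:460];b=grab_frame('wrist')[100:400,170:470]
cv2.imwrite('pics/s3.png',np.hstack([cv2.resize(a,(450,300),interpolation=2),b]))"
```

```text
(no output)
```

View pics/s3.png

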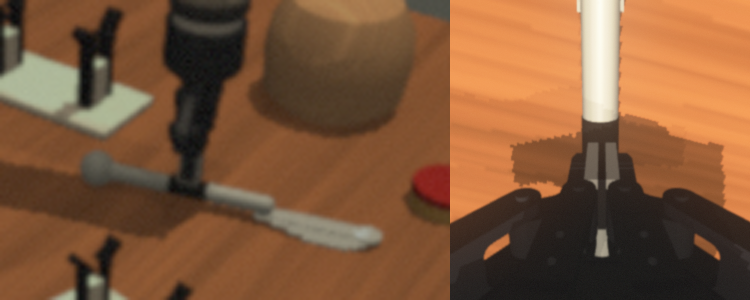

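Contact came at reported z −0.007, so the real tip is about 34.5 mm above the reported TCP. I'll allow for that and regrasp.

Request:
{"method": "carry_out", "body": {"targets": [[[0,0,0.03,0,255],[0,0,0.04,0,0],[0,0,0.04,0,0],[0,0,0.04,0,0],[0,0,0.04,0,0],[0,0,0.04,0,0],[0,0,0.02,0,0],[0,0,0.0,0,0],[0,0,-0.012,0,0],[0,0,-0.02,0,0],[0,0,-0.02,0,0]]]}}

```text
t: 8.38
eef_pos: [0.4832, 0.2618, -0.0288]
tool_rot: [[0.969, 0.248, -0.001], [0.248, -0.969, -0.001], [-0.001, 0.0, -1.0]]
force: [0.2, 0.6, 0.1]
gripper_width: 0.0851
grasp_force: 0.0
```

Request:
{"method": "carry_out", "body": {"targets": [[[0,0,0,0,255],[0,0,0,0,255],[0,0,0,0,255],[0,0,0,0,255],[0,0,0,0,255],[0,0,0,0,255],[0,0,0,0,255]]], "force": 80}}

```text
t: 9.25
eef_pos: [0.4836, 0.262, -0.028]
tool_rot: [[0.969, 0.249, 0.0], [0.249, -0.969, 0.0], [0.0, -0.0, -1.0]]
force: [-1.3, -0.7, 5.8]
gripper_width: 0.0154
grasp_force: 78.1
```

Gripped. Lift and check.

Request:
{"method": "carry_out", "body": {"targets": [[[0,0,0.02,0,255],[0,0,0.05,0,255],[0,0,0.1,0,255],[0,0,0.15,0,255],[0,0,0.17,0,255],[0,0,0.17,0,255],[0,0,0.17,0,255]]]}}

```text
t: 10.12
eef_pos: [0.482, 0.2615, 0.1399]
tool_rot: [[0.969, 0.249, -0.003], [0.249, -0.969, -0.002], [-0.003, 0.001, -1.0]]
force: [-1.1, -0.4, -2.8]
gripper_width: 0.0151
grasp_force: 78.3
```

```bash
python3 look.py pics/w4.png; python3 -c "
from h import *
a=grab_frame('scene')[60:210,310:460];b=cv2.imread('pics/w4.png')[0:400,170:470]
print(nets.tip_of('scene','horn_steel'))
cv2.imwrite('pics/s4.png',np.hstack([cv2.resize(a,(400,400),interpolation=2),b]))"
```

```text
10.125 [0.482  0.2615 0.1399] yaw y -75.60732375411608 [-1.07304848  0.3203103   0.61004904  1.85902972 -0.21157237  1.03020341
 -1.69622825] 0.015103944434779214 78.28693270683289 [-1.11441811 -0.39026408 -2.84847058]
horn_steel 0.77 [ 0.5094  0.2679 14.4895  0.2904  0.2113  0.6345  0.3002]
[(array([0.4823, 0.2618, 0.1876]), 0.72)]
rail_seat 0.85 [  0.549    0.0393 -12.086    0.4715   0.0559   0.6197   0.0242]
rail_seat 0.67 [  0.3259   0.3772 -57.825    0.2956   0.4254   0.3651   0.315 ]
[(array([0.5456, 0.0407, 0.052 ]), 0.63)]
[{'point': [0.4835, 0.2644, 0.1894], 'confidence': 0.6}]
```

View pics/s4.png

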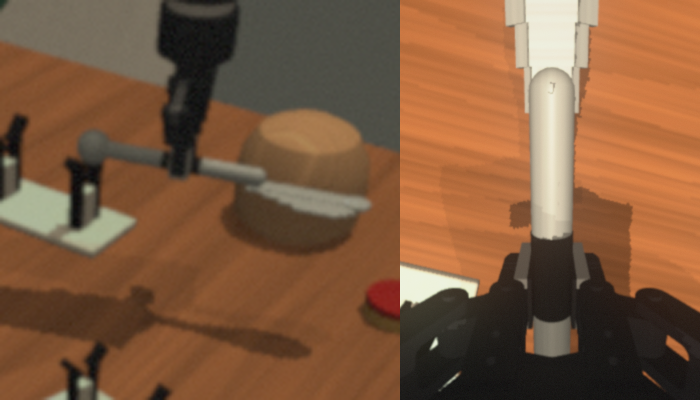

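The horn is held level, with its axis about 46 mm above the reported TCP. Next: turn it +151° and go above the rail.

Request:
{"method": "carry_out", "body": {"targets": [[[0.004,-0.015,0,10,255],[0.008,-0.03,0,20,255],[0.012,-0.045,0,30,255],[0.016,-0.06,0,40,255],[0.02,-0.075,0,50,255],[0.024,-0.09,0,60,255],[0.028,-0.105,0,70,255],[0.032,-0.12,0,80,255],[0.036,-0.135,0,90,255],[0.04,-0.15,0,100,255],[0.045,-0.165,0,110,255],[0.05,-0.18,0,120,255],[0.055,-0.195,0,130,255],[0.06,-0.21,0,140,255],[0.064,-0.2185,0,147,255],[0.064,-0.2185,0,151,255],[0.064,-0.2185,0,151,255],[0.064,-0.2185,0,151,255]]]}}

```text
t: 12.72
eef_pos: [0.5473, 0.0436, 0.1414]
tool_rot: [[-0.967, 0.253, -0.0], [0.253, 0.967, 0.0], [0.0, 0.0, -1.0]]
force: [-0.6, 0.0, -2.1]
gripper_width: 0.0149
grasp_force: 78.3
```

```bash
python3 look.py pics/w5.png;python3 -c "
from h import *
k=get_calibration('wrist');print(nets.tip_of('scene','horn_steel') if grab_frame('scene') is not None else 0)
t=grab_frame('top')[90:260,220:400]
cv2.imwrite('pics/c5.png',np.hstack([cv2.resize(t,(423,400),interpolation=2),cv2.imread('pics/w5.png')[:,140:500]]))"
```

```text
12.725 [0.5473 0.0436 0.1414] yaw y 75.3322461693068 [-0.37661763  0.27766358  0.26296945  1.85150904 -0.08367802  1.0231979
  1.23515845] 0.014870427016495002 78.3103609085083 [-0.62401159  0.03861903 -2.09905322]
horn_steel 0.63 [ 5.21900e-01  5.02000e-02 -1.44602e+01  3.96200e-01  8.26000e-02
  7.41800e-01 -6.50000e-03]
[(array([0.5466, 0.0417, 0.1866]), 0.9)]
rail_seat 0.73 [ 7.25800e-01 -1.25000e-02  8.26291e+01  7.23000e-01 -3.46000e-02
  7.30700e-01  2.49000e-02]
rail_seat 0.55 [ 5.28400e-01  6.02000e-02 -4.62188e+01  4.89900e-01  1.00400e-01
  5.97800e-01 -1.23000e-02]
[]
[{'point': [0.5476, 0.0471, 0.193], 'confidence': 0.65}]
```

View pics/c5.png

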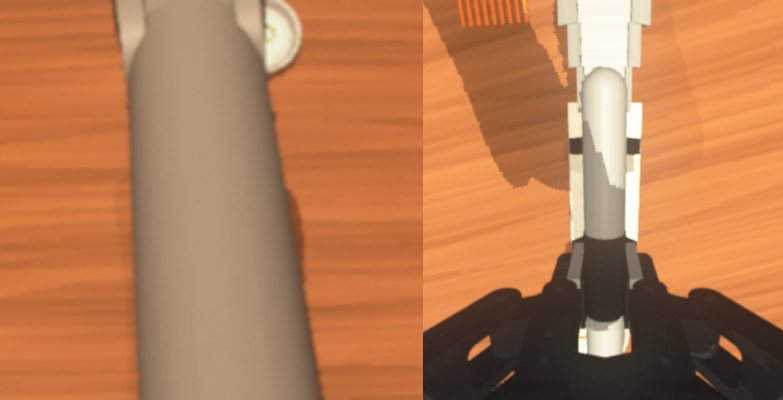

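The rod is centred over the rail base: base edges at 569/641 and rod at 605 in the right half of the picture. Check the along-rail position from the base end edge at wrist row 103.

```bash
python3 - <<'E'
from h import *
p=np.array(env.state()['eef_pos']);u=np.array([-.967,.253])
for q,z in (([286,103],.008),([358,103],.008),([322,103],.008),([289,230],.008),([354,230],.008),([322,145],.06)):
    d=back('wrist',[q],z)[0][:2]-p[:2];print(q,d@u,d@[.253,.967])
E
```

```text
[286, 103] 0.07422958025131557 -0.03267666233033427
[358, 103] 0.07433097865431904 0.03406760829371966
[322, 103] 0.0742693118838022 0.0006922297523943806
[289, 230] -0.05185796861407086 -0.03330419975010927
[354, 230] -0.051779672038221876 0.0341684858217082
[322, 145] 0.0415598651983632 0.0006202679144125442
```

Aligned within 1 mm. Descend and press.

Request:
{"method": "carry_out", "body": {"targets": [[[0,0,-0.04,0,255],[0,0,-0.075,0,255],[0,0,-0.1,0,255],[0,0,-0.112,0,255],[0,0,-0.118,0,255],[0,0,-0.121,0,255],[0,0,-0.124,0,255],[0,0,-0.127,0,255],[0,0,-0.13,0,255],[0,0,-0.13,0,255]]]}}

```text
t: 14.38
eef_pos: [0.5487, 0.0433, 0.0123]
tool_rot: [[-0.968, 0.253, 0.003], [0.253, 0.968, 0.0], [-0.003, 0.001, -1.0]]
force: [1.7, -2.1, 0.6]
gripper_width: 0.0152
grasp_force: 78.5
```

Request:
{"method": "carry_out", "body": {"targets": [[[0,0,-0.003,0,255],[0,0,-0.006,0,255],[0,0,-0.008,0,255],[0,0,-0.008,0,255]]]}}

```text
t: 14.88
eef_pos: [0.5461, 0.0437, 0.0041]
tool_rot: [[-0.968, 0.252, -0.003], [0.252, 0.968, 0.001], [0.003, -0.0, -1.0]]
force: [-4.7, 0.0, 7.9]
gripper_width: 0.0153
grasp_force: 79.9
```

Request:
{"method": "carry_out", "body": {"targets": [[[0,0,-0.002,0,255],[0,0,-0.004,0,255],[0,0,-0.004,0,255]]]}}

```text
t: 15.25
eef_pos: [0.5462, 0.0438, 0.0038]
tool_rot: [[-0.968, 0.253, -0.004], [0.253, 0.968, 0.002], [0.004, 0.001, -1.0]]
force: [-14.2, 0.5, 36.7]
gripper_width: 0.015
grasp_force: 83.0
```

```bash
python3 look.py pics/w6.png;python3 -c "
from h import *
a=grab_frame('scene');print(nets.tip_of('scene','horn_steel'))
b=cv2.imread('pics/w6.png')[:,140:500]
cv2.imwrite('pics/c6.png',np.hstack([cv2.resize(a[150:270,270:420],(440,352),interpolation=2),b[:352]]))"
```

```text
15.25 [0.5462 0.0438 0.0038] yaw y 75.37217353439208 [-0.33760446  0.45897374  0.22556058  1.95987759 -0.15069925  0.7418766
  1.29259321] 0.014992238916256296 82.98385620117188 [-14.17008256   0.5209354   36.74555919]
horn_steel 0.91 [  0.5007   0.0557 -14.5826   0.4331   0.0733   0.6196   0.0248]
horn_steel 0.75 [ 5.13200e-01  5.72000e-02 -5.72325e+01  4.88200e-01  9.61000e-02
  5.63400e-01 -2.08000e-02]
[(array([0.5461, 0.039 , 0.0492]), 0.63)]
rail_seat 0.59 [ 5.0770e-01  6.3500e-02 -6.7913e+01  4.9320e-01  9.9300e-02  5.4330e-01
 -2.4200e-02]
[]
[{'point': [0.5487, 0.0469, 0.0537], 'confidence': 0.56}]
```

View pics/c6.png

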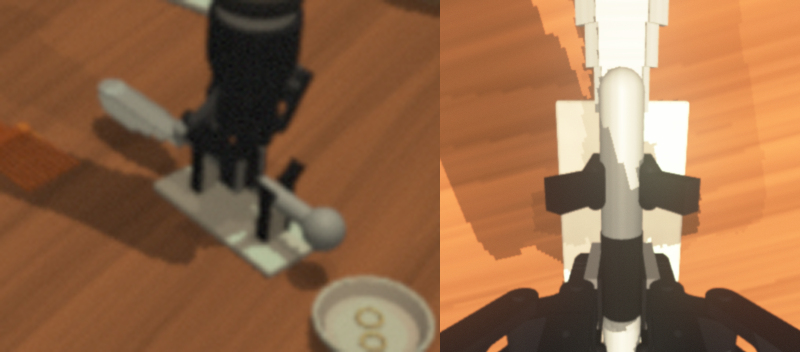

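It has hit a hard stop at the expected home height, and the jaws overlap the rod. Relieve the force, open and lift.

Request:
{"method": "carry_out", "body": {"targets": [[[0,0,0.004,0,255],[0,0,0.004,0,0],[0,0,0.004,0,0],[0,0,0.004,0,0],[0,0,0.004,0,0],[0,0,0.004,0,0],[0,0,0.004,0,0],[0,0,0.02,0,0],[0,0,0.05,0,0],[0,0,0.1,0,0],[0,0,0.15,0,0],[0,0,0.18,0,0],[0,0,0.18,0,0]]]}}

```text
t: 17.23
eef_pos: [0.5497, 0.0436, 0.1836]
tool_rot: [[-0.968, 0.253, 0.007], [0.253, 0.968, 0.002], [-0.007, 0.004, -1.0]]
force: [0.3, -1.0, 0.3]
gripper_width: 0.0853
grasp_force: 0.0
```

```bash
python3 look.py pics/w7.png; python3 -c "
from h import *
for c in ('scene','top'):
  grab_frame(c)
  for th in ('horn_steel','horn_blue','ring_dish'): print(c,th,[np.round(d['point'],4) for d in nets.tip_of(c,th)])"
```

```text
17.225 [0.5497 0.0436 0.1836] yaw y 75.36369519922611 [-0.38776966  0.23551912  0.27379705  1.80439002 -0.07169481  1.10366103
  1.22601159] 0.08531904914414887 0.0 [ 0.2993292  -0.98905361  0.32786508]
horn_steel 0.69 [ 4.96800e-01  5.75000e-02 -1.49661e+01  3.88700e-01  8.63000e-02
  6.79700e-01  8.50000e-03]
[(array([0.5461, 0.0454, 0.0524]), 0.58)]
rail_seat 0.88 [ 5.60800e-01  3.71000e-02 -2.78031e+01  4.76800e-01  8.15000e-02
  6.18200e-01  6.90000e-03]
[(array([0.5461, 0.0418, 0.0507]), 0.87)]
scene horn_steel []
scene horn_blue [array([ 0.4687, -0.263 ,  0.0225])]
scene ring_dish [array([ 0.7066, -0.0162, -0.0011])]
top horn_steel []
top horn_blue [array([ 0.4702, -0.268 ,  0.02  ])]
top ring_dish [array([ 0.7063, -0.022 ,  0.0023])]
```

View pics/w7.png

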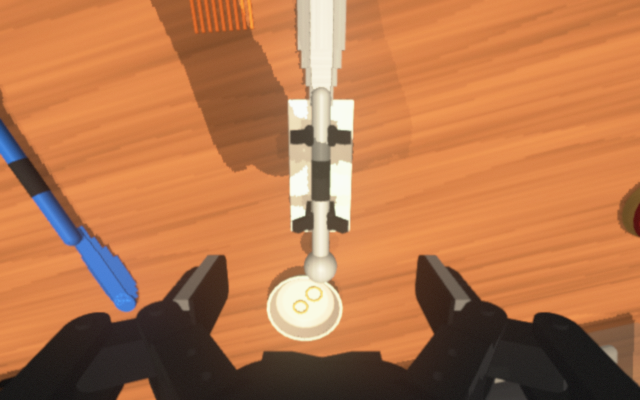

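The rod lies in both clips, at (320,135) and (320,217), with the sleeve centred at (320,175). The dish and blue horn haven't moved.

```bash
python3 -c "
from plant import env
print(env.finish_job())"
```

```text
the job is handed in; nothing more can be done
None
```

The steel shoe horn is clipped home in the smallest rail, blade toward the robot and sleeve midway between the clips. The gripper is clear, the blue horn and dish did not move, and the job was handed in at about 17 s; no verdict came back.

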